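Open the wax tin in its holder and hold the lid over it

TASK

The styling wax is needed one-handed: set the closed square tin down into the square well of the black rubber holder so that it cannot turn, then unscrew its tight lid anticlockwise until the threads let go and lift it straight up, so that it hovers level about two centimetres above the open neck. Finish while still holding the lid there with the gripper, with the tin still seated in the holder; do not take the lid off anywhere else, and leave the comb, tweezers, trimmer and cup where they are.

Things in the scene. Friction and masses are not known exactly. Their poses are not given: they have to be found in the camera images.
- tin: Dark green square tin, body 60 x 60 mm with 4 mm rounded edges and 42 mm tall, about 0.26 kg, standing on the counter with its lid screwed tight. Origin: centre of its underside; z up; x and y square to its sides. A round neck (40 mm wide, top 60 mm above the origin, thread flanges 51 mm across) stands on the body under the lid.
- lid: Round silver screw lid, 62 mm in diameter, 24 mm tall, knurled side, 0.05 kg; a black line on its top runs from the centre along its +x. Origin: centre of its lower rim, z up; when tight it is 44.5 to 45.5 mm above the tin's origin (2.5 mm gap over the square shoulder). The tin can be carried by the lid. Its sprung liner makes turning take up to about 0.5 N m; unbraced, the tin turns along.
- neck_top (a point): Centre of the top of the tin's neck, 60 mm above the tin's origin. Three-start thread: anticlockwise from above opens. With a = lid yaw minus tin yaw, the lid starts tight at a = 0 to 0.28 rad, rises 2.8 mm per rad of turn, is free to lift for a from 1.05 to 1.65 rad (1.2 to 1.3 rad of turn frees it from any start); beyond, its lugs meet the next threads.
- holder: Black rubber holder fixed to the counter, 90 x 90 mm outside and 24 mm high, open square well 66 x 66 mm and 20 mm deep. Origin: centre of its underside, z up, x and y square to its sides; the well's floor is 4 mm above the origin. The tin fits in any of its four quarter turns.
- trays: Bystander: two stacked slate-grey ceramic trays, fixed, 190 mm (x) by 360 mm (y), 47 mm high at the far part where the upper tray rests (far 105 mm of x), 25 mm at the near part. Origin: centre of the underside.
- comb: Bystander: red plastic comb, 170 mm long along its y, about 21 mm wide, 4 mm thick, in the upper tray. Origin: underside, near the middle.
- tweezers: Bystander: steel tweezers, 94 mm long along y, 5 mm thick, in the upper tray. Origin: underside, near the middle.
- trimmer: Bystander: silver hair trimmer lying along y, 140 mm long, 36 mm wide, 30 mm high, in the near part of the lower tray. Origin: underside of its grip.
- cup: Bystander: white plastic cup, 72 mm across the rim, 85 mm tall, light, standing between the tin and the holder. Origin: centre of the underside.
Mind the look-alikes: they are no part of the job. What is shaped like the tin but purple is not meant.

How it is judged:
By the outcome, as a careful person would: the job done as asked, in the order asked, and still so for the second after the job is handed in, while the arm keeps its last pose, push and grip.
It also fails if it takes over 53 s, if anything falls off the work surface, if the arm or the gripper's body presses on something with over 40 N, if the wrist force passes 120 N, or if a joint passes its speed limit or range.

ROBOT

A 6-joint arm with a two-finger parallel gripper is mounted at the origin on the work surface. World frame = base frame: x ahead of the robot, y to its left, z up, the work surface at z = 0. Lengths are in m, angles in rad, forces in N, time in s.
With the tool pointing down it reaches from about 0.35 to 0.975 m from the base axis. Payload 4.9 kg.
Tool frame: the origin (TCP) lies at the very end of the fingers, on their centre line; the grasp point (between the pads) lies 19 mm behind it; z points along the fingers, y is the line along which they close (so a half turn about z gives the same grasp; the last joint's range is limited). The gripper opens to 85 mm and grips with 20 to 120 N. Pads are 22 mm wide; open, the fingers measure 114 mm over their backs; the gripper's body (76 mm by 85 mm) begins 54 mm behind the grasp point. The pads swing forward as they close: fully open they stand 13 mm farther back than shut.
Start: joints at [-1.33, 0.053, 1.613, -0, 1.476, -0.119], TCP at [0.22, -0.585, 0.231] pointing down, gripper open.
Joint ranges: [-3.01, 3.01], [-1.01, 2.22], [0.06, 2.58], [-1.02, 4.17], [0.09, 2.62], [-3.14, 3.14]. Speed limits (rad/s): [2.57, 2.57, 3.14, 3.14, 3.14, 3.14].

INTERFACE

Orientations are given as a rotation vector (axis times angle).
In Python, from station import ctrl gives the robot as it stands. The module is installed in compiled form; this text tells all that it offers.
- The arm moves only by the tool jog_arm, never from a script. Its argument "steps" is a list of rows, each an object with "delta_rot": the turn, a rotation vector about the tool's x, y, z in degrees, a list of three; "linear": the shift along the tool's x, y, z in m, a list of three; "grip": the finger opening in m, from 0 to 0.0854. In form: [{"delta_rot": [rx, ry, rz], "linear": [x, y, z], "grip": grip}, ...]. A call has 1 to 10 rows; each row shifts and turns the commanded pose from where the row before left it, along the tool's axes as they then stand; what a row does not reach is not made up. A row lasts 1/10 s, in which the tool goes at most 50 mm and 8.59 degrees, less where a joint would pass 70% of its speed; a pose out of reach is approached as far as the arm can. A call with a gripper value outside its range is refused whole. The fingers move at their own pace and stop on an object; "newtons" is the grip in N (left out, the last holds). Time passes only in rows, so rows that do not move let the fingers close. It gives the time, the measured TCP pose, the force, the opening and the grip force at its end, in the units of the state.
- ctrl.get_obs(): the state, without advancing time (a new reading comes with each control period).
- ctrl.get_image(name): name is "scene" or "top"; returns (picture, depth): 400x640x3 uint8, red, green, blue; 400x640 float32, m along the optical axis (not along the pixel's ray), 0 where there is no reading.
- ctrl.camera_info(name): a dict with "camera_matrix" (3x3 intrinsics, pixels), "R" (3x3) and "t" (3): a world point X has camera coordinates R X + t. Camera axes: x right, y down, z forward; pixel columns grow to the right and rows downward; lengths in m; the calibration is good to about 2 mm. A picture is of the moment at which its call begins. camera_info takes no time and is no camera call.
- ctrl.finish_job(): hands the job in; it is judged then, once.
The state is a dict: "t": time; "q": joint angles; "dq": joint speeds; "effort": joint torques, N m; "tool_pos": TCP position; "tool_rot": TCP orientation; "contact_force": force on the tool from outside, world axes, zero at the start; "wrist_torque": the same for the moment, N m; "opening": finger opening in m; "grip_force": force on a finger pad.
Only numpy, scipy, OpenCV 4.12 (cv2) and the standard library are available. Lean on these libraries where they do the work, as an engineer would, in place of code of your own. Each camera call takes 0.05 s, during which the arm holds its last target. There are 200 camera calls.

## Working session

There is one attempt and no reset: what is moved stays moved. The work goes in short steps, Python scripts to look and compute and a tool call to move; the robot and the scene stay as the last step left them, time stands still between calls to the robot, and variables do not carry over. Pictures are saved under pics/ and viewed, at most 10 in all, crops included, and the job is handed in when it is done.

Besides the shell and the picture viewer there is one more tool, called after "Emit:" as name([rows], argument=value, ...), one row to a line, values as JSON. jog_arm: Moves the arm, as the interface text tells. Its arguments: {"type":"object","properties":{"steps":{"type":"array"},"newtons":{"type":"number"}},"required":["steps"]}

```bash
mkdir -p pics
cat > h.py <<'E'
import numpy as np, cv2
from station import ctrl
def grab(n, f=None):
    im,d=ctrl.get_image(n); np.savez('%s.npz'%n,im=im,d=d)
    if f: cv2.imwrite('pics/'+f,im[:,:,::-1])
    return im,d
def load(n):
    z=np.load('%s.npz'%n); return z['im'],z['d']
def ray(n,uv,z):
    c=ctrl.camera_info(n);K,R,t=[np.array(c[k]) for k in('camera_matrix','R','t')]
    uv=np.atleast_2d(np.asarray(uv,float)); C=-R.T@t
    r=(R.T@np.linalg.solve(K,np.c_[uv,np.ones(len(uv))].T)).T
    return C+r*((z-C[2])/r[:,2])[:,None]
def world(n,d):
    c=ctrl.camera_info(n);K,R,t=[np.array(c[k]) for k in('camera_matrix','R','t')]
    v,u=np.mgrid[:400,:640]; p=np.stack([u,v,np.ones_like(u)],-1)@np.linalg.inv(K).T*d[...,None]
    return (p-t)@R
E
python3 - <<'E'
from h import *
for n in('scene','top'):
    grab(n,n+'0.png'); c=ctrl.camera_info(n); print(n,np.array(c['R']).round(3).tolist(),(-np.array(c['R']).T@np.array(c['t'])).round(3),np.array(c['camera_matrix'])[0,0])
o=ctrl.get_obs(); print(o['t'],o['tool_pos'],o['tool_rot'],o['opening'])
E
```

```text
scene [[-0.627, 0.779, -0.004], [0.475, 0.379, -0.795], [-0.617, -0.5, -0.607]] [1.021 0.392 0.56 ] 411.24537996489386
top [[0.008, -1.0, -0.011], [-0.993, -0.007, -0.116], [0.116, 0.012, -0.993]] [0.412 0.018 1.068] 507.6095427112607
0.1 [ 0.21989553 -0.58443982  0.23021312] [-3.08908090e+00 -5.61811407e-01  2.11889983e-04] 0.08527848790853405
```

View pics/scene0.png

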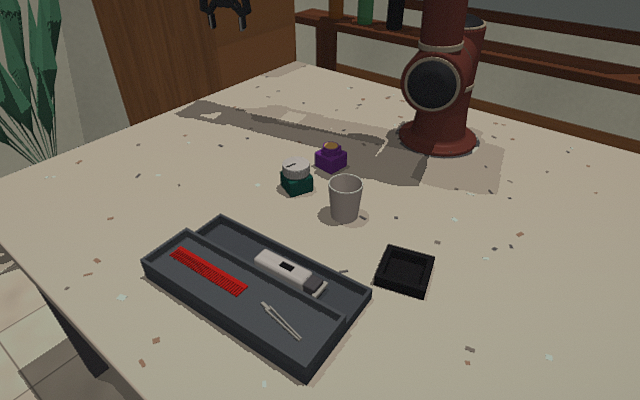

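View pics/top0.png

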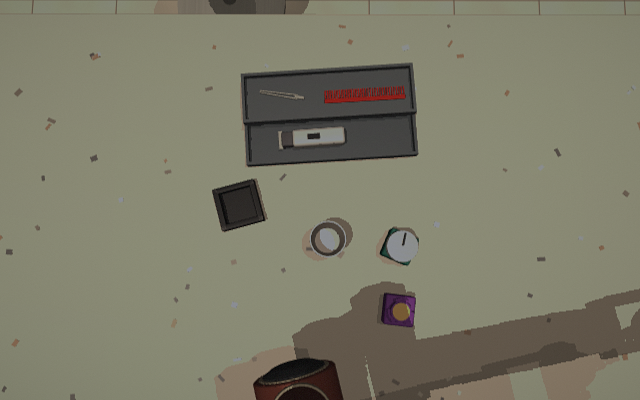

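Scene and top views: the green tin with a round silver lid is at top (400,246) and scene (296,178). The look-alike is the purple square tin with an amber lid at top (399,310) and scene (331,157). The cup is at top (328,239) and the black holder at top (239,205), with the trays at the far side. I choose the green and silver tin and will check it in a crop.

Run:
```python
from h import *
im,d=load('top'); s,ds=load('scene')
cr=np.hstack([cv2.resize(im[215:275,370:430],(400,400),interpolation=2),cv2.resize(im[175:235,209:269],(400,400),interpolation=2)])
cv2.imwrite('pics/crop1.png',cr[:,:,::-1])
W=world('top',d); hsv=cv2.cvtColor(im,cv2.COLOR_RGB2HSV)
def big(m,box):
    q=np.zeros(m.shape,np.uint8); x0,y0,x1,y1=box; q[y0:y1,x0:x1]=m[y0:y1,x0:x1]*255
    c=max(cv2.findContours(q,0,2)[0],key=cv2.contourArea); return c.reshape(-1,2)
# lid: height
H=W[...,2]
b=(370,215,430,275)
print('lid h',np.median(H[240:252,396:406]))
lid=big((H>0.06)&(H<0.085),b); P=ray('top',lid,0.0695)[:,:2]
(c,r)=cv2.minEnclosingCircle(P.astype(np.float32)*1000); print('lid circle',c,r, P.mean(0))
# black line
m=(im.sum(2)<200)&(H>0.06); q=np.argwhere(m[235:257,392:410])+[235,392]; L=ray('top',q[:,::-1],0.0695)[:,:2]
print('line',L.round(3).min(0),L.max(0).round(3),'dir',np.degrees(np.arctan2(*(L.mean(0)-np.array(c)/1000)[::-1])), len(q))
print(cv2.fitLine(L.astype(np.float32)*1000,2,0,.01,.01).ravel())
g=(hsv[...,0]>70)&(hsv[...,0]<100)&(hsv[...,1]>120)|((H>0.06)&(H<0.085))
t=big(g,b); P=ray('top',t,0.042)[:,:2]; print('tin rect',cv2.minAreaRect((P*1000).astype(np.float32)))
ho=big(im.sum(2)<180,(200,170,275,240)); P=ray('top',ho,0.024)[:,:2]; print('holder',cv2.minAreaRect((P*1000).astype(np.float32)), 'H',np.percentile(H[180:230,213:265],[5,30,50,80,95]).round(3))
cu=big(H>0.07,(300,210,355,270)); P=ray('top',cu,0.085)[:,:2]; print('cup',cv2.minEnclosingCircle(P.astype(np.float32)*1000))
pu=big((H>0.02),(375,285,425,335)); P=ray('top',pu,0.04)[:,:2]; print('purple',cv2.minAreaRect((P*1000).astype(np.float32)),H[290:330,382:416].max())
tr=big((H>0.01),(230,55,425,175)); P=ray('top',tr,0.03)[:,:2]; print('tray',P.min(0),P.max(0))
```

```text
lid h 0.06909555240969034
lid circle (437.1711120605469, -143.41029357910156) 31.764869689941406 [ 0.43701364 -0.14155823]
line [ 0.44 -0.15] [ 0.458 -0.144] dir -17.72337437559308 18
[ 9.7406763e-01 -2.2625716e-01  4.4918680e+02 -1.4725040e+02]
tin rect ((439.00177001953125, -146.27589416503906), (67.57144927978516, 63.197261810302734), 63.83088684082031)
holder ((519.7601318359375, 186.5059051513672), (90.67304229736328, 91.29302978515625), 15.751032829284668) H [-0.002  0.002  0.004  0.023  0.025]
cup ((449.9536437988281, 2.181011915206909), 35.55289077758789)
purple ((311.6363220214844, -140.00857543945312), (62.29543685913086, 60.62118148803711), 83.56216430664062) 1.0679145932820402
tray [ 0.60225792 -0.18554173] [0.8261074  0.18678999]
```

View pics/crop1.png

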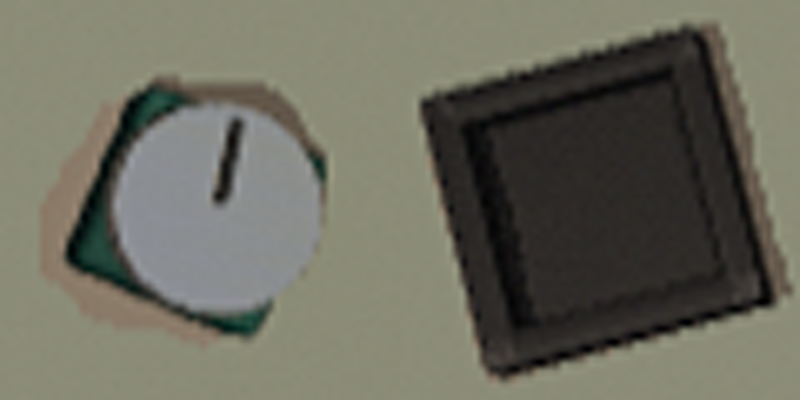

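The crop confirms it. The green square body has a silver lid whose black line points to (235,120), and the holder's square well is clear. I'll cross-check both poses in the scene view and refine the angles.

Run:
```python
from h import *
for n,bl,bh in(('top',(370,215,430,275),(200,170,275,240)),('scene',(275,150,320,200),(365,235,445,305))):
    im,d=load(n); H=world(n,d)[...,2]; hsv=cv2.cvtColor(im,cv2.COLOR_RGB2HSV)
    def big(m,box):
        q=np.zeros(m.shape,np.uint8); x0,y0,x1,y1=box; q[y0:y1,x0:x1]=m[y0:y1,x0:x1]*255
        return max(cv2.findContours(q,0,1)[0],key=cv2.contourArea).reshape(-1,2)
    lid=big((H>0.065)&(H<0.08),bl); P=ray(n,lid,.0695)[:,:2]*1000
    print(n,'lid',cv2.fitEllipse(P.astype(np.float32)),len(P))
    ho=big((H>0.019)&(H<0.03)&(im.sum(2)<230),bh); P=ray(n,ho,.024)[:,:2]*1000
    r=cv2.minAreaRect(P.astype(np.float32)); print(' holder',r)
    # edges fits
    c=np.array(r[0]); a=np.radians(15.)
    for k in range(4):
        e=np.array([np.cos(a+k*np.pi/2),np.sin(a+k*np.pi/2)]); f=np.array([-e[1],e[0]])
        s=(P-c)@e; w=(P-c)@f; m=(abs(w)<33)&(s>38)
        L=cv2.fitLine(P[m].astype(np.float32),cv2.DIST_HUBER,0,.01,.01).ravel(); print('  edge',k,np.degrees(np.arctan2(L[1],L[0]))%90,'dist',(L[2:]-c)@e,m.sum())
    # tin body: green pixels
    g=(hsv[...,0]>70)&(hsv[...,0]<100)&(hsv[...,1]>110); t=big(g|((H>.06)&(H<.085)),bl)
    hull=cv2.convexHull(t); print(' tin hull',cv2.approxPolyDP(hull,1.5,True).reshape(-1,2).tolist())
    if n=='top':
        P=ray(n,t,.042)[:,:2]*1000; c=np.array([437.,-143.5]); a=np.radians(-25)
        for k in range(4):
            e=np.array([np.cos(a+k*np.pi/2),np.sin(a+k*np.pi/2)]); f=np.array([-e[1],e[0]]); s=(P-c)@e; w=(P-c)@f
            m=(abs(w)<26)&(s>25)
            L=cv2.fitLine(P[m].astype(np.float32),cv2.DIST_HUBER,0,.01,.01).ravel(); print('  tin',k,np.degrees(np.arctan2(L[1],L[0]))%90-90,(L[2:]-c)@e,m.sum())
```

```text
top lid ((437.5783996582031, -144.0779266357422), (59.58576583862305, 60.30976486206055), 34.06660079956055) 91
 holder ((520.708984375, 187.4677276611328), (88.7514877319336, 89.85692596435547), 15.672758102416992)
  edge 0 15.845032 dist 43.41630111270392 31
  edge 1 15.967347 dist 44.35060986277473 30
  edge 2 15.937439 dist 43.13961867688442 31
  edge 3 15.836645 dist 43.583878577224 32
 tin hull [[391, 229], [408, 231], [417, 239], [417, 251], [407, 264], [380, 253]]
  tin 0 -17.591553 30.192662244856674 26
  tin 1 -24.429909 29.597298883547687 36
  tin 2 -21.776741 27.991961319655985 30
  tin 3 -29.740784 30.896961355463826 28
scene lid ((439.8392028808594, -143.1493682861328), (59.62178039550781, 63.31883239746094), 138.13381958007812) 62
 holder ((524.8046875, 188.5304412841797), (92.14009857177734, 89.4823989868164), 15.78070068359375)
  edge 0 16.997627 dist 44.00679121678701 39
  edge 1 15.741074 dist 43.981773511511555 26
  edge 2 15.801949 dist 44.838412748611226 35
  edge 3 15.328081 dist 43.625208253869154 24
 tin hull [[312, 178], [312, 190], [291, 196], [282, 185], [281, 172], [309, 174]]
```

Emit:
jog_arm([
  {"delta_rot": [0, 0, 0], "linear": [0.03, -0.028, 0], "grip": 0.0854},
  {"delta_rot": [0, 0, 0], "linear": [0.03, -0.028, 0], "grip": 0.0854},
  {"delta_rot": [0, 0, 0], "linear": [0.03, -0.028, 0], "grip": 0.0854},
  {"delta_rot": [0, 0, 0], "linear": [0.03, -0.028, 0], "grip": 0.0854},
  {"delta_rot": [0, 0, 0], "linear": [0.03, -0.028, 0], "grip": 0.0854},
  {"delta_rot": [0, 0, 0], "linear": [0.03, -0.028, 0], "grip": 0.0854},
  {"delta_rot": [0, 0, 0], "linear": [0.03, -0.028, 0], "grip": 0.0854},
  {"delta_rot": [0, 0, 0], "linear": [0.03, -0.028, 0], "grip": 0.0854},
  {"delta_rot": [0, 0, 0], "linear": [0.03, -0.028, 0], "grip": 0.0854},
  {"delta_rot": [0, 0, 0], "linear": [0.03, -0.028, 0.02], "grip": 0.0854},
])

```text
t: 1.1
tool_pos: [0.404, -0.2167, 0.2139]
tool_rot: [3.087, 0.561, 0.006]
contact_force: [1.2, 0.2, 0.8]
opening: 0.0854
grip_force: 0.0
```

```bash
cat > rel.py <<'E'
import sys,numpy as np
from scipy.spatial.transform import Rotation as Ro
from station import ctrl
o=ctrl.get_obs(); R=Ro.from_rotvec(o['tool_rot']).as_matrix()
T=np.array([float(x) for x in sys.argv[1:4]])
x=R[:,0]; print('t',round(o['t'],2),'pos',np.round(o['tool_pos'],4),'yaw',np.degrees(np.arctan2(x[1],x[0])).round(2),'tilt',np.round(R[:,2],4),'F',np.round(o['contact_force'],1),'M',np.round(o['wrist_torque'],2),'open',o['opening'],'q6',o['q'][5])
print('tool delta',(R.T@(T-o['tool_pos'])).round(4))
E
python3 rel.py 0.438 -0.144 0.044
```

```text
t 1.1 pos [ 0.404  -0.2167  0.2139] yaw 20.6 tilt [ 0.0048 -0.0037 -1.    ] F [1.2 0.2 0.8] M [-0.02 -0.03 -0.01] open 0.08543764685148979 q6 0.5563279285498266
tool delta [ 0.0569 -0.057   0.1698]
```

Emit:
jog_arm([
  {"delta_rot": [0, 0, 0], "linear": [0.03, -0.028, 0.02], "grip": 0.0854},
  {"delta_rot": [0, 0, 0], "linear": [0.0285, -0.0285, 0.02], "grip": 0.0854},
  {"delta_rot": [0, 0, 0], "linear": [0, 0, 0.03], "grip": 0.0854},
  {"delta_rot": [0, 0, 0], "linear": [0, 0, 0.025], "grip": 0.0854},
  {"delta_rot": [0, 0, 0], "linear": [0, 0, 0.005], "grip": 0.0854},
  {"delta_rot": [0, 0, 0], "linear": [0, 0, 0], "grip": 0.0854},
  {"delta_rot": [0, 0, 0], "linear": [0, 0, 0], "grip": 0.0854},
])

```text
t: 1.8
tool_pos: [0.4378, -0.1444, 0.1127]
tool_rot: [3.09, 0.561, 0.002]
contact_force: [0.0, 0.1, 0.6]
opening: 0.086
grip_force: 0.0
```

```bash
python3 rel.py 0.438 -0.144 0.044
python3 - <<'E'
from h import *
im,d=grab('scene')
cv2.imwrite('pics/app.png',cv2.resize(im[80:220,210:410],(800,560),interpolation=2)[:,:,::-1])
E
```

```text
t 1.8 pos [ 0.4378 -0.1444  0.1127] yaw 20.58 tilt [ 1.8e-03 -9.0e-04 -1.0e+00] F [0.  0.1 0.6] M [ 0.03 -0.02 -0.04] open 0.08599906556192176 q6 0.7312781290827193
tool delta [ 0.0003 -0.0004  0.0687]
```

View pics/app.png

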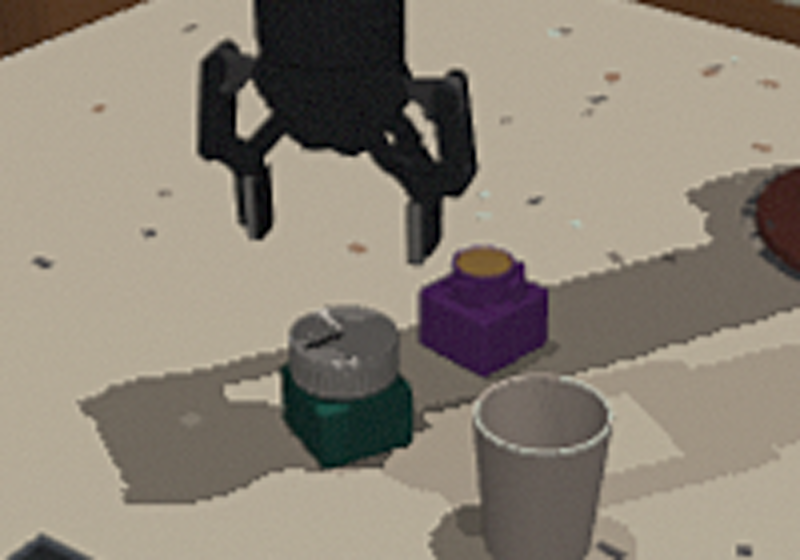

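The open fingers at crop (255,235) and (420,260) straddle the silver lid at (345,345), and the purple tin and cup are clear. Next I descend and grip.

Emit:
jog_arm([
  {"delta_rot": [0, 0, 0], "linear": [0, 0, 0.025], "grip": 0.0854},
  {"delta_rot": [0, 0, 0], "linear": [0, 0, 0.025], "grip": 0.0854},
  {"delta_rot": [0, 0, 0], "linear": [0, 0, 0.018], "grip": 0.0854},
  {"delta_rot": [0, 0, 0], "linear": [0, 0, 0], "grip": 0.0854},
  {"delta_rot": [0, 0, 0], "linear": [0, 0, 0], "grip": 0.066},
  {"delta_rot": [0, 0, 0], "linear": [0, 0, 0], "grip": 0.06},
  {"delta_rot": [0, 0, 0], "linear": [0, 0, 0], "grip": 0.05},
  {"delta_rot": [0, 0, 0], "linear": [0, 0, 0], "grip": 0.05},
  {"delta_rot": [0, 0, 0], "linear": [0, 0, 0], "grip": 0.05},
  {"delta_rot": [0, 0, 0], "linear": [0, 0, 0], "grip": 0.05},
], newtons=80)

```text
t: 2.85
tool_pos: [0.4385, -0.1446, 0.0461]
tool_rot: [3.089, 0.562, 0.004]
contact_force: [-2.3, 1.3, 6.0]
opening: 0.0601
grip_force: 84.4
```

```bash
python3 rel.py 0.438 -0.144 0.16
```

```text
t 2.85 pos [ 0.4385 -0.1446  0.0461] yaw 20.62 tilt [ 0.0026 -0.0017 -1.    ] F [-2.3  1.3  6. ] M [ 0.15  0.5  -0.02] open 0.0601067299272785 q6 0.7312500025104883
tool delta [-0.     -0.0005 -0.1139]
```

Emit:
jog_arm([
  {"delta_rot": [0, 0, 0], "linear": [0, 0, -0.01], "grip": 0.05},
  {"delta_rot": [0, 0, 0], "linear": [0, 0, -0.02], "grip": 0.05},
  {"delta_rot": [0, 0, 0], "linear": [0, 0, -0.03], "grip": 0.05},
  {"delta_rot": [0, 0, 0], "linear": [0, 0, -0.03], "grip": 0.05},
  {"delta_rot": [0, 0, 0], "linear": [0, 0, -0.03], "grip": 0.05},
  {"delta_rot": [0, 0, 0], "linear": [0, 0, -0.015], "grip": 0.05},
  {"delta_rot": [0, 0, 0], "linear": [0, 0, 0], "grip": 0.05},
  {"delta_rot": [0, 0, 0], "linear": [0, 0, 0], "grip": 0.05},
], newtons=100)

```text
t: 3.65
tool_pos: [0.4366, -0.1435, 0.1774]
tool_rot: [-3.09, -0.562, 0.001]
contact_force: [-0.2, -0.0, -3.8]
opening: 0.0593
grip_force: 108.2
```

```bash
python3 rel.py 0.522 0.1875 0.182
python3 - <<'E'
from h import *
im,d=grab('scene')
cv2.imwrite('pics/lift.png',cv2.resize(im[70:220,230:380],(600,600),interpolation=2)[:,:,::-1])
E
```

```text
t 3.65 pos [ 0.4366 -0.1435  0.1774] yaw 20.62 tilt [-1.e-03  5.e-04 -1.e+00] F [-0.2 -0.  -3.8] M [ 0.02  0.05 -0.  ] open 0.059265486534838076 q6 0.7312587208539055
tool delta [ 0.1965 -0.2798 -0.0045]
```

View pics/lift.png

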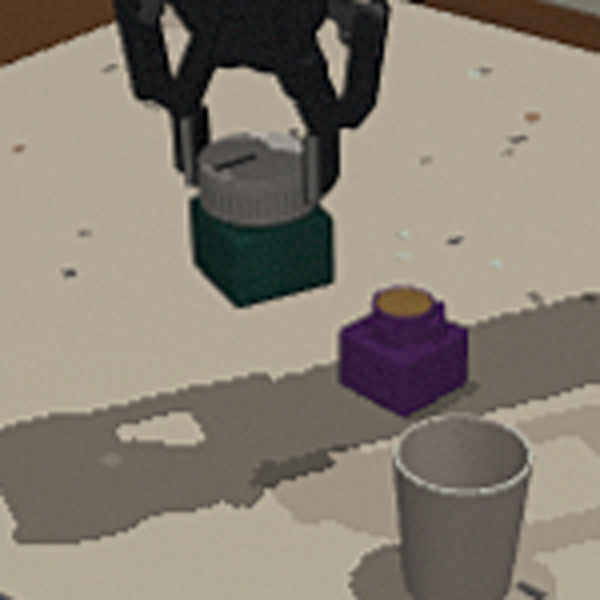

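The tin hangs level by the lid in the pads, with its body's front-bottom corner at crop (240,303). It is clear of the purple tin and the cup, so I carry it over.

Emit:
jog_arm([
  {"delta_rot": [0, 0, 0], "linear": [0.01, -0.014, 0], "grip": 0.05},
  {"delta_rot": [0, 0, 0], "linear": [0.02, -0.028, 0], "grip": 0.05},
  {"delta_rot": [0, 0, 0], "linear": [0.0235, -0.034, 0], "grip": 0.05},
  {"delta_rot": [0, 0, 0], "linear": [0.0235, -0.034, 0], "grip": 0.05},
  {"delta_rot": [0, 0, 0], "linear": [0.0235, -0.034, 0], "grip": 0.05},
  {"delta_rot": [0, 0, 0], "linear": [0.0235, -0.034, 0], "grip": 0.05},
  {"delta_rot": [0, 0, 0], "linear": [0.0235, -0.034, 0], "grip": 0.05},
  {"delta_rot": [0, 0, 0], "linear": [0.0235, -0.034, 0], "grip": 0.05},
  {"delta_rot": [0, 0, 0], "linear": [0.0175, -0.022, 0], "grip": 0.05},
  {"delta_rot": [0, 0, 0], "linear": [0.008, -0.012, 0], "grip": 0.05},
])

```text
t: 4.7
tool_pos: [0.5214, 0.1893, 0.1756]
tool_rot: [-3.09, -0.566, 0.007]
contact_force: [-0.2, 0.2, -2.8]
opening: 0.0595
grip_force: 108.5
```

Emit:
jog_arm([
  {"delta_rot": [0, 0, -4], "linear": [0, 0, 0], "grip": 0.05},
  {"delta_rot": [0, 0, -8], "linear": [0, 0, 0.01], "grip": 0.05},
  {"delta_rot": [0, 0, -8], "linear": [0, 0, 0.02], "grip": 0.05},
  {"delta_rot": [0, 0, -8], "linear": [0, 0, 0.02], "grip": 0.05},
  {"delta_rot": [0, 0, -8], "linear": [0, 0, 0.02], "grip": 0.05},
  {"delta_rot": [0, 0, -4], "linear": [0, 0, 0.01], "grip": 0.05},
  {"delta_rot": [0, 0, 0], "linear": [0, 0, 0], "grip": 0.05},
  {"delta_rot": [0, 0, 0], "linear": [0, 0, 0], "grip": 0.05},
])

```text
t: 5.5
tool_pos: [0.5218, 0.1868, 0.0974]
tool_rot: [-2.714, -1.582, 0.003]
contact_force: [0.8, -0.3, -2.9]
opening: 0.0595
grip_force: 108.4
```

```bash
python3 rel.py 0.522 0.1875 0.054
python3 - <<'E'
from h import *
im,d=grab('scene')
cv2.imwrite('pics/over.png',cv2.resize(im[180:310,330:490],(800,600)[0:2] if 0 else (736,598),interpolation=2)[:,:,::-1])
E
```

```text
t 5.5 pos [0.5218 0.1868 0.0974] yaw 60.49 tilt [-2.e-03 -7.e-04 -1.e+00] F [ 0.8 -0.3 -2.9] M [ 0.07 -0.    0.02] open 0.059523119608377854 q6 0.7247709501871692
tool delta [ 0.0007 -0.0001  0.0434]
```

View pics/over.png

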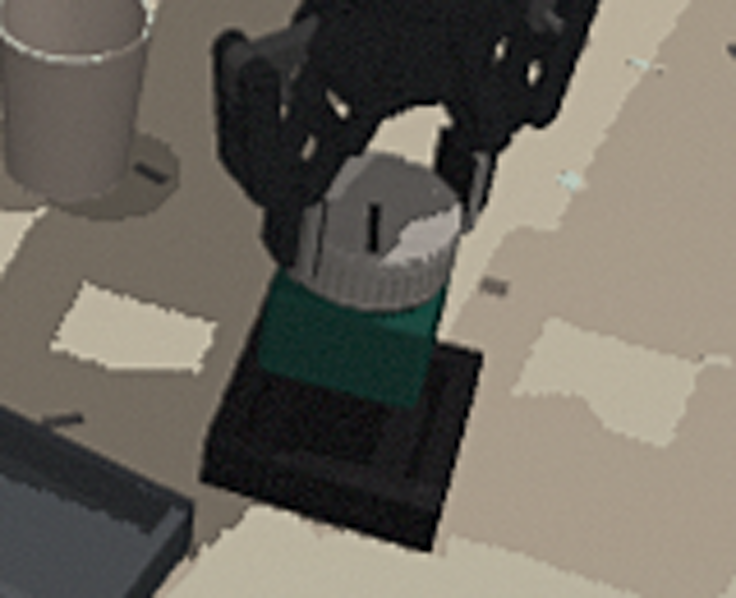

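The tin hangs over the holder with its near face's lower corners at crop (262,365) and (418,405), squarely above the well. I'll measure that lower edge against the holder.

Run:
```python
from h import *
im,d=load('scene'); hsv=cv2.cvtColor(im,cv2.COLOR_RGB2HSV)
g=np.zeros((400,640),np.uint8); m=(hsv[...,0]>70)&(hsv[...,0]<100)&(hsv[...,1]>110); g[230:275,380:430]=m[230:275,380:430]*255
B=np.array([(u,np.nonzero(g[:,u])[0].max()+.5) for u in range(384,426) if g[:,u].any()])
P=ray('scene',B,.0514)[:,:2]*1000
mid=B[(B[:,0]>390)&(B[:,0]<418)]; Q=ray('scene',mid,.0514)[:,:2]*1000
L=cv2.fitLine(Q.astype(np.float32),cv2.DIST_HUBER,0,.01,.01).ravel(); print('edge dir',np.degrees(np.arctan2(L[1],L[0]))%90)
c=np.array([521.8,186.8]); print('extremes px',B[0],B[-1],np.median(np.diff(B[:,0])))
for yaw in (15.9,):
    a=np.radians(yaw); e=np.array([np.cos(a),np.sin(a)]); f=np.array([-e[1],e[0]])
    print('edge dist along e',((L[2:]-c)@e),'along f',((L[2:]-c)@f),'span e',((P-c)@e).round(1)[[0,1,2,-3,-2,-1]],'span f',((P-c)@f).round(1)[[0,1,2,-3,-2,-1]])
    for h in ((520.7,187.5),(524.8,188.5)): print('holder-TCP in e,f',(np.array(h)-c)@e,(np.array(h)-c)@f)
```

```text
edge dir 17.232117
extremes px [386.  257.5] [425.  248.5] 1.0
edge dist along e 27.089164656726084 along f 2.3251979519087276 span e [ 22.1  26.1  27.8  -0.3 -10.7 -26.4] span f [-30.9 -28.  -25.8  28.7  28.3  26.9]
holder-TCP in e,f -0.8661439874193454 0.9745740572460878
holder-TCP in e,f 3.350954600424766 0.813082570156351
```

Run:
```python
from h import *
im,d=load('scene'); hsv=cv2.cvtColor(im,cv2.COLOR_RGB2HSV); W=world('scene',d)*1000
m=np.zeros((400,640),bool); s=np.s_[230:275,380:430]; m[s]=((hsv[...,0]>70)&(hsv[...,0]<100)&(hsv[...,1]>110))[s]
m=cv2.erode(m.astype(np.uint8),np.ones((3,3)))>0
a=np.radians(15.9); E=np.array([[np.cos(a),np.sin(a),0],[-np.sin(a),np.cos(a),0],[0,0,1]])
P=(W-[521.8,186.8,0])@E.T
def plane(p,n):
    for _ in range(3):
        c=p.mean(0); v=np.linalg.svd(p-c)[2][2]; v*=np.sign(v[np.argmax(abs(v))]); r=(p-c)@v; p=p[abs(r)<2*r.std()+.1]
    print(n,'c',c.round(2),'n',v.round(3),'std',r.std().round(2),len(p))
f=P[m]; print(np.percentile(f[:,0],[5,50,95]).round(1),np.percentile(f[:,2],[2,98]).round(1))
plane(f[(f[:,0]>20)&(abs(f[:,1])<24)&(f[:,2]<85)],'tin face')
plane(f[(f[:,1]>20)],'tin side')
q=P[235:310,365:445].reshape(-1,3)
plane(q[(q[:,0]>38)&(q[:,0]<60)&(abs(q[:,1])<38)&(q[:,2]>4)&(q[:,2]<20)],'holder near face')
plane(q[(q[:,0]>35)&(q[:,0]<46)&(abs(q[:,1])<38)&(q[:,2]>21)&(q[:,2]<28)],'holder near rim top')
```

```text
[24.4 27.7 29.4] [55.6 91.8]
tin face c [27.8  -1.05 69.77] n [ 1.     0.008 -0.006] std 0.7 270
tin side c [38.38 24.83 90.25] n [-0.031  0.999 -0.043] std 2.13 81
holder near face c [43.85  1.48 12.12] n [ 1.     0.002 -0.002] std 0.71 265
holder near rim top c [40.45  0.66 23.27] n [ 0.126 -0.006  0.992] std 0.81 196
```

Emit:
jog_arm([
  {"delta_rot": [0, 0, 0], "linear": [0.0015, -0.0005, 0.01], "grip": 0.05},
  {"delta_rot": [0, 0, 0], "linear": [0, 0, 0.01], "grip": 0.05},
  {"delta_rot": [0, 0, 0], "linear": [0, 0, 0], "grip": 0.05},
  {"delta_rot": [0, 0, 0], "linear": [0, 0, 0], "grip": 0.05},
])

```text
t: 5.95
tool_pos: [0.5223, 0.1889, 0.0776]
tool_rot: [-2.712, -1.585, 0.002]
contact_force: [-0.5, 0.3, -3.6]
opening: 0.0593
grip_force: 108.5
```

```bash
python3 rel.py 0.5224 0.1885 0.050
```

```text
t 5.95 pos [0.5223 0.1889 0.0776] yaw 60.61 tilt [-1.4e-03 -3.0e-04 -1.0e+00] F [-0.5  0.3 -3.6] M [-0.01  0.03  0.03] open 0.05930342307293822 q6 0.7261106815220193
tool delta [-0.0003  0.0004  0.0276]
```

Emit:
jog_arm([
  {"delta_rot": [0, 0, 0], "linear": [0, 0, 0.005], "grip": 0.05},
  {"delta_rot": [0, 0, 0], "linear": [0, 0, 0.004], "grip": 0.05},
  {"delta_rot": [0, 0, 0], "linear": [0, 0, 0.004], "grip": 0.05},
  {"delta_rot": [0, 0, 0], "linear": [0, 0, 0], "grip": 0.05},
])

```text
t: 6.35
tool_pos: [0.5221, 0.1889, 0.0644]
tool_rot: [-2.712, -1.585, 0.002]
contact_force: [-0.9, -1.1, -3.7]
opening: 0.0595
grip_force: 108.5
```

```bash
python3 rel.py 0.5224 0.1885 0.050
```

```text
t 6.35 pos [0.5221 0.1889 0.0644] yaw 60.61 tilt [-1.5e-03 -3.0e-04 -1.0e+00] F [-0.9 -1.1 -3.7] M [-0.01 -0.06  0.02] open 0.0595334536200128 q6 0.7259758090785794
tool delta [-0.0002  0.0004  0.0144]
```

Emit:
jog_arm([
  {"delta_rot": [0, 0, 0], "linear": [0, 0, 0.004], "grip": 0.05},
  {"delta_rot": [0, 0, 0], "linear": [0, 0, 0.004], "grip": 0.05},
  {"delta_rot": [0, 0, 0], "linear": [0, 0, 0.004], "grip": 0.05},
  {"delta_rot": [0, 0, 0], "linear": [0, 0, 0.0015], "grip": 0.05},
  {"delta_rot": [0, 0, 0], "linear": [0, 0, 0.001], "grip": 0.05},
  {"delta_rot": [0, 0, 0], "linear": [0, 0, 0], "grip": 0.05},
])

```text
t: 6.95
tool_pos: [0.5229, 0.1891, 0.0509]
tool_rot: [2.712, 1.585, 0.0]
contact_force: [1.4, 0.4, -3.7]
opening: 0.0592
grip_force: 108.6
```

```bash
python3 rel.py 0.5224 0.1885 0.050
```

```text
t 6.95 pos [0.5229 0.1891 0.0509] yaw 60.61 tilt [ 3.e-04  1.e-04 -1.e+00] F [ 1.4  0.4 -3.7] M [0.05 0.01 0.06] open 0.05915292237713085 q6 0.7259886962895831
tool delta [-0.0007 -0.0002  0.0009]
```

Emit:
jog_arm([
  {"delta_rot": [0, 0, 0], "linear": [0, 0, 0.0005], "grip": 0.05},
  {"delta_rot": [0, 0, 0], "linear": [0, 0, 0.0005], "grip": 0.05},
  {"delta_rot": [0, 0, 0], "linear": [0, 0, 0], "grip": 0.05},
])

```text
t: 7.25
tool_pos: [0.5231, 0.1891, 0.0506]
tool_rot: [2.712, 1.585, 0.001]
contact_force: [-3.2, 0.2, 3.3]
opening: 0.0593
grip_force: 109.2
```

Emit:
jog_arm([
  {"delta_rot": [0, 0, -4], "linear": [0, 0, 0], "grip": 0.05},
  {"delta_rot": [0, 0, -4], "linear": [0, 0, 0], "grip": 0.05},
  {"delta_rot": [0, 0, -4], "linear": [0, 0, 0], "grip": 0.05},
  {"delta_rot": [0, 0, 0], "linear": [0, 0, 0], "grip": 0.05},
], newtons=110)

```text
t: 7.65
tool_pos: [0.5239, 0.1893, 0.0511]
tool_rot: [2.531, 1.86, 0.004]
contact_force: [-1.7, 0.3, 2.9]
opening: 0.0592
grip_force: 117.2
```

```bash
python3 rel.py 0.5224 0.1885 0.050
```

```text
t 7.65 pos [0.5239 0.1893 0.0511] yaw 72.62 tilt [ 2.8e-03  7.0e-04 -1.0e+00] F [-1.7  0.3  2.9] M [0.1  0.12 0.1 ] open 0.05915390669111098 q6 0.5164501899473372
tool delta [-0.0013 -0.0012  0.0011]
```

Emit:
jog_arm([
  {"delta_rot": [0, 0, -6], "linear": [0, 0, 0], "grip": 0.05},
  {"delta_rot": [0, 0, -6], "linear": [0, 0, -0.0003], "grip": 0.05},
  {"delta_rot": [0, 0, -6], "linear": [0, 0, -0.0003], "grip": 0.05},
  {"delta_rot": [0, 0, 0], "linear": [0, 0, 0], "grip": 0.05},
])

```text
t: 8.05
tool_pos: [0.5242, 0.1894, 0.0518]
tool_rot: [2.21, 2.231, 0.004]
contact_force: [0.3, 0.4, 4.6]
opening: 0.0592
grip_force: 117.3
```

```bash
python3 rel.py 0.5224 0.1885 0.050;python3 - <<'E'
from h import *
im,d=grab('scene')
cv2.imwrite('pics/turn.png',cv2.resize(im[190:310,350:450],(500,600),interpolation=2)[:,:,::-1])
hsv=cv2.cvtColor(im,cv2.COLOR_RGB2HSV);W=world('scene',d)*1000
m=np.zeros((400,640),bool); s=np.s_[230:290,380:440]; m[s]=((hsv[...,0]>70)&(hsv[...,0]<100)&(hsv[...,1]>110))[s]
a=np.radians(15.9); E=np.array([[np.cos(a),np.sin(a),0],[-np.sin(a),np.cos(a),0],[0,0,1]])
P=((W-[521.8,186.8,0])@E.T)[m]
f=P[(P[:,0]>20)&(abs(P[:,1])<24)&(P[:,2]<41)&(P[:,2]>26)]; print(m.sum(),len(f),np.percentile(P[:,2],[5,95]))
for _ in range(3):
    A=np.c_[f[:,1],np.ones(len(f))]; k=np.linalg.lstsq(A,f[:,0],rcond=None)[0]; r=f[:,0]-A@k; f=f[abs(r)<2*r.std()+.1]
print('tin yaw rel holder',-np.degrees(np.arctan(k[0])),k[1],r.std())
E
```

```text
t 8.05 pos [0.5242 0.1894 0.0518] yaw 90.54 tilt [ 3.3e-03  7.0e-04 -1.0e+00] F [0.3 0.4 4.6] M [ 0.03 -0.08  0.07] open 0.05917079711957343 q6 0.20363530874291158
tool delta [-0.0008 -0.0018  0.0018]
443 170 [21.76419205 45.63422196]
tin yaw rel holder 3.2283345777649344 30.3882256711665 0.6478881271377034
```

View pics/turn.png

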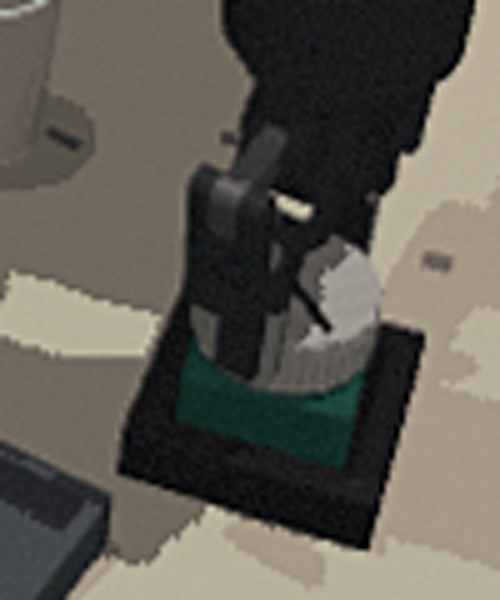

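The tin is seated in the well, with its near face bottom at crop (180–345, 420–465). The lid line at (315,305) has swung well anticlockwise while the body turned only about 3°. I keep turning, and the arm rises with the thread.

Emit:
jog_arm([
  {"delta_rot": [0, 0, -6], "linear": [0, 0, -0.0003], "grip": 0.05},
  {"delta_rot": [0, 0, -6], "linear": [0, 0, -0.0003], "grip": 0.05},
  {"delta_rot": [0, 0, -6], "linear": [0, 0, -0.0003], "grip": 0.05},
  {"delta_rot": [0, 0, -6], "linear": [0, 0, -0.0003], "grip": 0.05},
  {"delta_rot": [0, 0, 0], "linear": [0, 0, 0], "grip": 0.05},
])

```text
t: 8.6
tool_pos: [0.5235, 0.1891, 0.0525]
tool_rot: [1.698, 2.642, 0.002]
contact_force: [-0.8, 0.2, 5.0]
opening: 0.0593
grip_force: 117.3
```

```bash
python3 rel.py 0.5224 0.1885 0.050
```

```text
t 8.6 pos [0.5235 0.1891 0.0525] yaw 114.54 tilt [ 1.7e-03  2.0e-04 -1.0e+00] F [-0.8  0.2  5. ] M [0.03 0.07 0.04] open 0.059251467805603156 q6 -0.21518061941188024
tool delta [-0.0001 -0.0013  0.0025]
```

Emit:
jog_arm([
  {"delta_rot": [0, 0, -6], "linear": [0, 0, -0.0003], "grip": 0.05},
  {"delta_rot": [0, 0, -6], "linear": [0, 0, -0.0003], "grip": 0.05},
  {"delta_rot": [0, 0, -6], "linear": [0, 0, -0.0003], "grip": 0.05},
  {"delta_rot": [0, 0, 0], "linear": [0, 0, 0], "grip": 0.05},
  {"delta_rot": [0, 0, 0], "linear": [0, 0, 0], "grip": 0.05},
])

```text
t: 9.1
tool_pos: [0.5231, 0.1891, 0.0529]
tool_rot: [1.267, 2.874, 0.001]
contact_force: [-1.1, -0.1, 5.2]
opening: 0.0591
grip_force: 117.3
```

```bash
cat > tin.py <<'E'
from h import *
im,d=grab('scene')
hsv=cv2.cvtColor(im,cv2.COLOR_RGB2HSV);W=world('scene',d)*1000
m=np.zeros((400,640),bool); s=np.s_[230:290,380:440]; m[s]=((hsv[...,0]>70)&(hsv[...,0]<100)&(hsv[...,1]>110))[s]
a=np.radians(15.9); E=np.array([[np.cos(a),np.sin(a),0],[-np.sin(a),np.cos(a),0],[0,0,1]])
P=((W-[521.8,186.8,0])@E.T)[m]
f=P[(P[:,0]>20)&(abs(P[:,1])<24)&(P[:,2]<41)&(P[:,2]>26)]
for _ in range(3):
    A=np.c_[f[:,1],np.ones(len(f))]; k=np.linalg.lstsq(A,f[:,0],rcond=None)[0]; r=f[:,0]-A@k; f=f[abs(r)<2*r.std()+.1]
print('tin yaw rel holder',-np.degrees(np.arctan(k[0])),k[1],len(f),'z',np.percentile(P[:,2],[5,95]))
E
python3 rel.py 0.5224 0.1885 0.050; python3 tin.py
```

```text
t 9.1 pos [0.5231 0.1891 0.0529] yaw 132.41 tilt [ 7.e-04  1.e-04 -1.e+00] F [-1.1 -0.1  5.2] M [ 0.06  0.12 -0.02] open 0.059080068271137244 q6 -0.5271500645323939
tool delta [ 0.     -0.0009  0.0029]
tin yaw rel holder 3.2272410972585366 30.215355171249698 152 z [20.85230504 45.79329969]
```

Emit:
jog_arm([
  {"delta_rot": [0, 0, 0], "linear": [0, 0, -0.001], "grip": 0.05},
  {"delta_rot": [0, 0, 0], "linear": [0, 0, -0.001], "grip": 0.05},
  {"delta_rot": [0, 0, 0], "linear": [0, 0, -0.002], "grip": 0.05},
  {"delta_rot": [0, 0, 0], "linear": [0, 0, 0], "grip": 0.05},
])

```text
t: 9.55
tool_pos: [0.5222, 0.1889, 0.0559]
tool_rot: [-1.263, -2.876, 0.001]
contact_force: [-0.4, -0.0, -0.9]
opening: 0.0594
grip_force: 117.7
```

```bash
python3 rel.py 0.5231 0.1891 0.0856; python3 tin.py
```

```text
t 9.55 pos [0.5222 0.1889 0.0559] yaw 132.59 tilt [-1.3e-03 -4.0e-04 -1.0e+00] F [-0.4 -0.  -0.9] M [ 0.01 -0.01 -0.01] open 0.059429782199237814 q6 -0.530150438346513
tool delta [-0.0004  0.0008 -0.0297]
tin yaw rel holder 3.2558756302764627 30.33809244698529 162 z [21.63325325 46.10302079]
```

The wrist now carries only the lid's weight, so the threads have let go. I lift straight up.

Emit:
jog_arm([
  {"delta_rot": [0, 0, 0], "linear": [0, 0, -0.004], "grip": 0.05},
  {"delta_rot": [0, 0, 0], "linear": [0, 0, -0.006], "grip": 0.05},
  {"delta_rot": [0, 0, 0], "linear": [0, 0, -0.006], "grip": 0.05},
  {"delta_rot": [0, 0, 0], "linear": [0, 0, -0.006], "grip": 0.05},
  {"delta_rot": [0, 0, 0], "linear": [0, 0, -0.005], "grip": 0.05},
  {"delta_rot": [0, 0, 0], "linear": [0, 0, -0.0025], "grip": 0.05},
  {"delta_rot": [0, 0, 0], "linear": [0, 0, 0], "grip": 0.05},
  {"delta_rot": [0, 0, 0], "linear": [0, 0, 0], "grip": 0.05},
  {"delta_rot": [0, 0, 0], "linear": [0, 0, 0], "grip": 0.05},
])

```text
t: 10.5
tool_pos: [0.5225, 0.189, 0.0856]
tool_rot: [-1.262, -2.876, 0.001]
contact_force: [-0.3, -0.7, 0.3]
opening: 0.0592
grip_force: 117.7
```

```bash
python3 rel.py 0.5227 0.189 0.0856; python3 tin.py
python3 - <<'E'
from h import *
im,d=load('scene')
cv2.imwrite('pics/end.png',cv2.resize(im[170:310,350:450],(428,600),interpolation=2)[:,:,::-1])
E
```

```text
t 10.5 pos [0.5225 0.189  0.0856] yaw 132.62 tilt [-7.e-04 -2.e-04 -1.e+00] F [-0.3 -0.7  0.3] M [-0.04  0.03 -0.01] open 0.059195414397429445 q6 -0.5306912243141922
tool delta [-0.0001  0.0002  0.    ]
tin yaw rel holder 3.1856412683273736 30.354269802472174 155 z [22.29914863 46.50615486]
```

View pics/end.png

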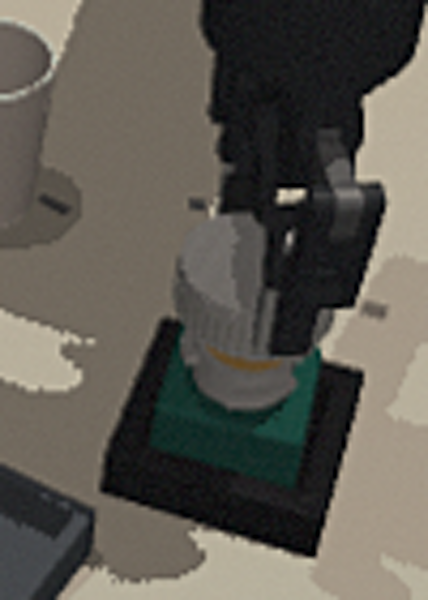

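The open silver neck and amber wax show at (250,370). The lid is held above it in the pads, with its rim bottom near (255,353), and the tin is seated. I'll do one numeric check of the lid's level and height.

Run:
```python
from h import *
im,d=load('scene'); W=world('scene',d)*1000; hsv=cv2.cvtColor(im,cv2.COLOR_RGB2HSV)
def fit(W,hsv,im,n):
    m=(np.hypot(W[...,0]-522.5,W[...,1]-189)<29)&(abs(W[...,2]-107)<14)&(hsv[...,1]<60)&(im.sum(2)>200)
    p=W[m]; k=np.array([0,0,np.median(p[:,2])])
    for _ in range(8):
        A=np.c_[p[:,:2]-[522.5,189],np.ones(len(p))]; r=p[:,2]-A@k; s=abs(r-np.median(r))<3.5; k=np.linalg.lstsq(A[s],p[s,2],rcond=None)[0]
    print(n,len(p),s.sum(),'slope deg',np.degrees(k[:2]).round(1),'z',k[2].round(1),'pct z',np.percentile(p[:,2],[5,25,50,75,95]).round(1))
fit(W,hsv,im,'scene')
im,d=grab('top'); fit(world('top',d)*1000,cv2.cvtColor(im,cv2.COLOR_RGB2HSV),im,'top')
```

```text
scene 291 285 slope deg [-0.  -0.2] z 107.7 pct z [106.3 107.2 107.7 108.2 109. ]
top 5 5 slope deg [14.8 15.6] z 112.5 pct z [105.5 106.9 107.3 107.7 108.4]
```

The lid is level (slope under 0.3°). Its top is at z = 107.7 mm, which puts the rim about 20 mm above the neck top at 64 mm.

```bash
python3 -c "
from station import ctrl; print(ctrl.finish_job())"
```

```text
the job is handed in; nothing more can be done
None
```

The job is handed in: the tin is seated in the holder, the lid is unscrewed and held level about 2 cm above the open neck, and it took about 10.6 s of the 53 s allowed.

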